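# Free the sagging bolt of the lock-up cage and hold its gate ajar

## Robot

A 6-joint arm with a two-finger parallel gripper is mounted at the origin on a cart in front of the work surface, level with it; the furniture and walls round the work are solid. World frame = base frame: x ahead of the robot, y to its left, z up, the work surface at z = 0. Lengths are in m, angles in rad, forces in N, time in s.
With the tool pointing down it reaches from about 0.275 to 1 m from the base axis. Payload 8.4 kg.
Tool frame: the origin (TCP) lies midway between the tips of the shut fingers; the grasp point (between the pads) lies 19 mm behind it; z points along the fingers, x is the direction in which the jaws open and shut, and the axes are right-handed (so a half turn about z gives the same grasp; the last joint's range is limited). The gripper opens to 85 mm and grips with 20 to 120 N. Pads are 22 mm wide; open, the fingers measure 114 mm over their backs; the gripper's body (76 mm by 85 mm) begins 54 mm behind the grasp point. The pads swing forward as they close: fully open they stand 13 mm farther back than shut.
Start: joints at [-1.226, 0.353, 1.633, -0, 1.155, -0.002], TCP at [0.212, -0.588, 0.231] pointing down, gripper open.
Joint ranges: [-2.63, 2.63], [-0.92, 2.1], [0.06, 2.66], [-1.3, 4.44], [0, 2.69], [-3.02, 3.02]. Speed limits (rad/s): [2.22, 2.22, 2.79, 3.14, 3.14, 3.14].

## Interface

Orientations are given as a unit quaternion [x, y, z, w].
In Python, from workcell import bot gives the robot as it stands. The module is installed in compiled form; this text tells all that it offers.
- The arm moves only by the tool drive_tool, never from a script. Its argument "deltas" is a list of rows, each a list of 7 numbers: the turn, a rotation vector about the tool's x, y, z in degrees, then the shift along the tool's x, y, z in m, then the gripper's target within -1 to 1 (fully open at 1, half-way at 0, shut at -1). A call has exactly 8 rows; each row is the pose to reach, as a shift and turn from the pose measured when the call began, along the tool's axes at that moment; what a row does not reach only later rows make up. A row lasts 1/10 s, in which the tool goes at most 50 mm and 8.59 degrees, less where a joint would pass 70% of its speed; a pose out of reach is approached as far as the arm can. A call with a gripper value outside its range is refused whole. The fingers move at their own pace and stop on an object; the grip force is fixed at half the most. Time passes only in rows, so rows that repeat a pose let the fingers close, or fill a call up. It gives the time, the measured TCP pose, the force and the opening at its end, in the units of the state.
- bot.state(): the state, without advancing time (a new reading comes with each control period).
- bot.camera(name): name is "scene" or "top" or "wrist"; returns the picture (384x512x3 uint8, blue, green, red); there is no depth.
- bot.camera_params(name): a dict with "camera_matrix" (3x3 intrinsics, pixels), "R" (3x3) and "t" (3): a world point X has camera coordinates R X + t. Camera axes: x right, y down, z forward; pixel columns grow to the right and rows downward; lengths in m; the calibration is good to about 2 mm. A picture is of the moment at which its call begins: read the wrist's pose just before it. camera_params takes no time and is no camera call; for the wrist camera it gives the pose at the moment of the call.
- bot.finish_job(): hands the job in, once; it reports no verdict.
The state is a dict: "t": time; "joint_pos": joint angles; "dq": joint speeds; "effort": joint torques, N m; "eef_pos": TCP position; "eef_rot": TCP orientation; "ft_force": force on the tool from outside, world axes, zero at the start; "moment": the same for the moment, N m; "gripper_width": finger opening in m.
Only numpy, scipy, OpenCV 4.12 (cv2) and the standard library are available. Lean on these libraries where they do the work, as an engineer would, in place of code of your own. Each camera call takes 0.05 s, during which the arm holds its last target.

## Task

The sliding bolt on the gate of the small grey quarantine cage sags, so that its toe hangs behind the bent-up lip of the keeper. Take the bolt by its upright stem, lift it over the lip while you draw it out of the keeper, then pull the spring-loaded gate towards you by the same stem and finish still holding the stem, with the gate ajar by about 9 cm (a hand's width) at its free edge. Leave the other things on the table where they are.

Things in the scene. Friction and masses are not known exactly. Their poses are not given: they have to be found in the camera images.
- cage: Small grey steel lock-up cage fixed on the table, 190 mm deep (its x), 300 mm wide (y), 152 mm high, barred sides, barred gate in front. Origin: centre of its underside; x points from the front (gate) to the back, y to the left, z up. The keeper, a steel bracket open on top, is at the front of its right (-y) post: front wall (with a window) 124.5 mm in front of the origin, its top 151 mm above the table
- keeper_lip_top (a point): Middle of the upper edge of the keeper's bent-up lip, which closes the keeper's side towards the gate; at cage (-109, -118, 112) mm; the lip is 5 mm thick along the cage's y. Fixed to the cage
- bolt: Steel bolt on the gate, 0.23 kg (times 0.7 to 1.4): level rod 12 mm thick, 162 mm long; upright round stem 15 mm thick up to 98 mm over the rod's axis, ending in a flat knob 23 mm wide, 10 mm high; at its right (-y) end a downturned toe 10 mm long, reaching 19 mm below the axis. Origin: on the rod's axis under the stem, 120 mm above the table at rest. It turns with the gate; axes as the cage's when shut
- bolt_grip (a point): Point on the stem's axis to grasp, 70 mm above the rod's axis (190 mm above the table at rest, 38 mm above gate and cage); free all round, take it from above with the jaws closing along any level line. It moves with the bolt. Gate shut and bolt home: at cage (-114.5, -60, 190) mm, 176 mm from the hinge axis in plan
- bolt_draw (a joint): Draw of the bolt along the gate, m: 0 = home in the keeper, positive towards the hinge (the cage's +y while the gate is shut), stop at 0.035. Starts between 0 and 0.005. Hanging down, the toe meets the lip at about 0.0065; from about 0.023 on the bolt is clear of the keeper. It stays where it is left (friction about 0.8 N)
- bolt_lift (a joint): Lift of the bolt in its worn guides, m: 0 = sagging under its own weight, stop at 0.018 (up). The toe passes over the lip only with a lift above 0.011; until the bolt is clear of the keeper it must stay up, afterwards it may sink again
- gate (a joint): Opening of the gate, rad: 0 = shut, positive as the free edge swings out of the cage's front towards the robot (clockwise from above), stop at 1.2. A spring shuts it: 0.2 N m at 0, 0.56 N m at 0.45, that is 1.2 to 4 N at the stem. The keeper holds the gate (play about 0.02) until the bolt is drawn clear
- gate_hinge (a point): On the gate's vertical hinge axis, at its left side, 100 mm above the table, at cage (-98, 115, 100) mm
- gate_edge (a point): Front of the gate's free (right-hand) edge, 220 mm from the hinge axis, 100 mm above the table; it moves with the gate: an opening of 90 mm there is 0.41 rad
- loupe: bystander: black eyepiece loupe standing on the table in front of the cage, 40 mm wide, 28 mm high; origin under its centre. To be left where it is
- eraser: bystander: vinyl eraser, 24x53x13 mm, on the table in front of the cage; origin under its centre. To be left where it is
- bone_folder: bystander: pale bone folder, 23x154x8 mm, on the table in front of the cage; origin under its centre. To be left where it is
- clip: bystander: spring clip, 26x32x48 mm, standing right of the cage; origin under its centre. To be left where it is
- tape_reel: bystander: upright reel of cotton tape, 88 mm wide, 105 mm high, left of the cage; origin under its centre. To be left where it is

How it is judged:
By the outcome, as a careful person would: the job done as asked, in the order asked, and still so for the second after the job is handed in, while the arm keeps its last pose, push and grip.
It also fails if it takes over 32 s, if anything falls off the work surface, if the arm or the gripper's body presses on something with over 40 N, if the wrist force passes 120 N, or if a joint passes its speed limit or range.

## Working session

There is one attempt and no reset: what is moved stays moved. The work goes in short steps, Python scripts to look and compute and a tool call to move; the robot and the scene stay as the last step left them, time stands still between calls to the robot, and variables do not carry over. Pictures are saved under pics/ and viewed, and the job is handed in when it is done.

Besides the shell and the picture viewer there is one more tool, called after "Call:" as a command line: name --pt "numbers of a row" for each row, then --argument value for the rest. drive_tool: Moves the arm, as the interface text tells. Its arguments: {"type":"object","properties":{"deltas":{"type":"array"}},"required":["deltas"]}

```bash
mkdir -p pics; python3 - <<'E'
from workcell import bot
import cv2
s=bot.state();print(s)
for n in("scene","top","wrist"):
    p=bot.camera_params(n);print(n,p)
    cv2.imwrite(f"pics/{n}0.png",bot.camera(n))
E
```

```text
{'t': 0.0, 'joint_pos': array([-1.22640374e+00,  3.53626125e-01,  1.63416258e+00,  4.68941522e-05,
        1.15520837e+00, -2.38814542e-03]), 'dq': array([ 1.36366505e-03,  8.68364746e-04,  1.27484442e-03,  5.03909595e-04,
       -7.24505268e-05, -3.82768102e-04]), 'effort': array([ 3.51218223e-03, -6.05239320e+01, -3.42066193e+01,  1.99487604e-04,
        9.49419133e-03,  2.25404612e-06]), 'eef_pos': array([ 0.21227378, -0.58732176,  0.23056327]), 'eef_rot': array([ 8.18490517e-01, -5.74519608e-01, -5.61429979e-04, -4.22323005e-04]), 'ft_force': array([ 0.2873197 ,  0.39555857, -0.61152563]), 'moment': array([ 0.01609886, -0.05577895, -0.00334113]), 'gripper_width': 0.08555365120510984}
scene {'camera_matrix': array([[478.95338267,   0.        , 255.93035168],
       [  0.        , 478.95338267, 188.09655971],
       [  0.        ,   0.        ,   1.        ]]), 'R': array([[-8.45362214e-01, -5.34193453e-01, -2.86555329e-04],
       [-3.76182299e-01,  5.95689934e-01, -7.09676250e-01],
       [ 3.79275105e-01, -5.99825689e-01, -7.04527883e-01]]), 't': array([0.51081331, 0.26310639, 1.40643892])}
top {'camera_matrix': array([[445.7949686 ,   0.        , 261.08401109],
       [  0.        , 445.7949686 , 189.87935259],
       [  0.        ,   0.        ,   1.        ]]), 'R': array([[ 0.00916027, -0.99992782,  0.00777519],
       [-0.99033869, -0.01014779, -0.13829791],
       [ 0.13836683, -0.00643323, -0.99036015]]), 't': array([0.05457689, 0.57947727, 1.37394273])}
wrist {'camera_matrix': array([[286.4196497 ,   0.        , 250.33806288],
       [  0.        , 286.4196497 , 191.73802796],
       [  0.        ,   0.        ,   1.        ]]), 'R': array([[ 0.33989413, -0.94046309, -0.00107236],
       [-0.88872635, -0.32156845,  0.32674028],
       [-0.30763201, -0.11010407, -0.94511356]]), 't': array([-0.62403352, -0.04346025,  0.38111488])}
```

View pics/scene0.png

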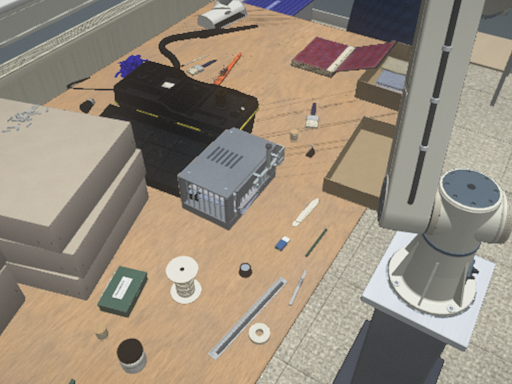

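View pics/top0.png

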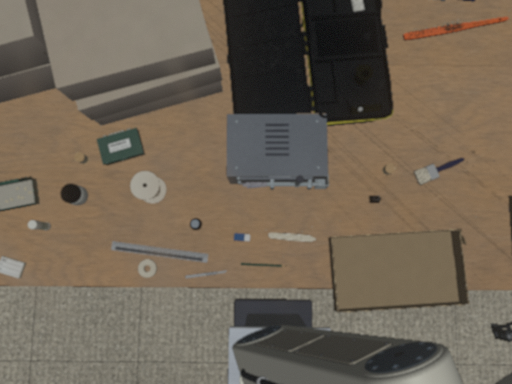

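View pics/wrist0.png

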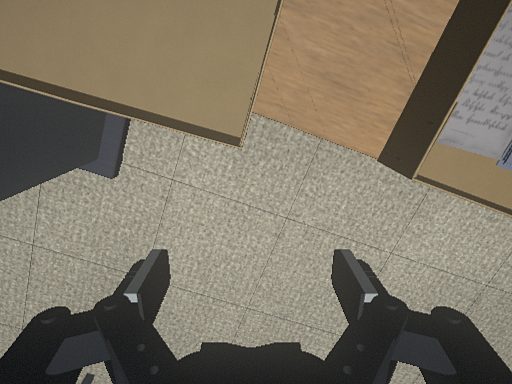

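The top view shows the cage at columns 228–328, rows 112–188, with its front facing the robot. I'll enlarge the front of the cage in both views.

```bash
python3 - <<'E'
import cv2
a=cv2.imread("pics/top0.png")[100:200,215:345];cv2.imwrite("pics/topc.png",cv2.resize(a,None,fx=6,fy=6,interpolation=cv2.INTER_CUBIC))
a=cv2.imread("pics/scene0.png")[120:230,170:300];cv2.imwrite("pics/scenec.png",cv2.resize(a,None,fx=5,fy=5,interpolation=cv2.INTER_CUBIC))
E
```

```text
(no output)
```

View pics/topc.png

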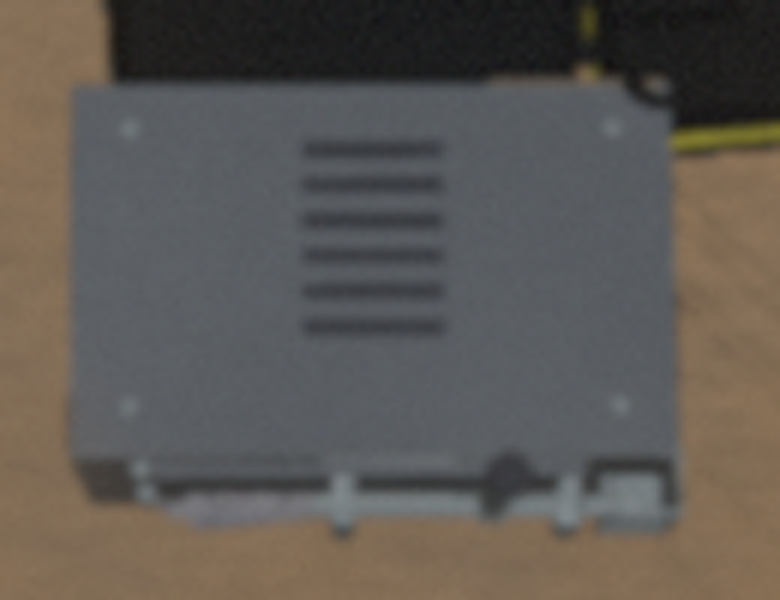

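View pics/scenec.png

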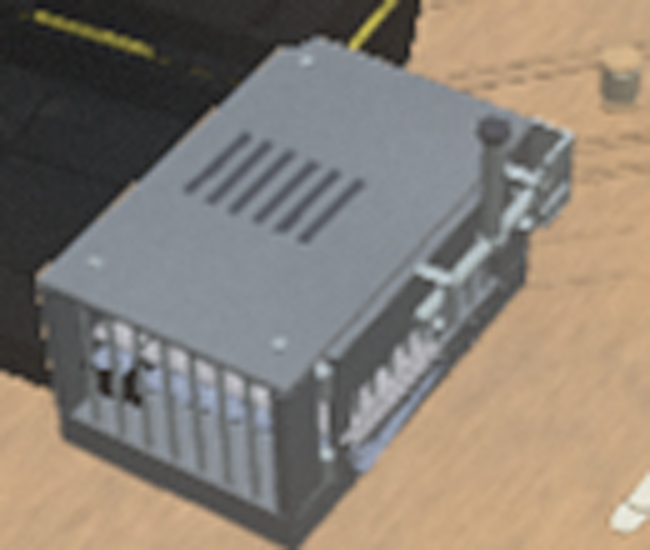

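The knob shows at about (300, 178) in the top view and (268.5, 145.5) in the scene view. The roof corners are clear, so I'll triangulate.

```bash
cat > h.py <<'E'
import numpy as np,cv2
from workcell import bot
def ray(p,uv):
    K,R,t=p["camera_matrix"],p["R"],p["t"]
    d=R.T@np.linalg.inv(K)@np.array([uv[0],uv[1],1.]);return -R.T@t,d/np.linalg.norm(d)
def plane(p,uv,z):
    o,d=ray(p,uv);return o+d*(z-o[2])/d[2]
def tri(rs):
    A=sum(np.eye(3)-np.outer(d,d) for o,d in rs);b=sum((np.eye(3)-np.outer(d,d))@o for o,d in rs)
    X=np.linalg.solve(A,b);return X,[np.linalg.norm((np.eye(3)-np.outer(d,d))@(X-o)) for o,d in rs]
E
python3 - <<'E'
from h import *
np.set_printoptions(precision=4,suppress=True)
T,S=bot.camera_params("top"),bot.camera_params("scene")
ct=lambda x,y:(215+(x+.5)/6-.5,100+(y+.5)/6-.5)
cs=lambda x,y:(170+(x+.5)/5-.5,120+(y+.5)/5-.5)
P={n:plane(T,ct(*c),.152) for n,c in dict(BL=(72,88),BR=(672,85),FR=(678,458),FL=(72,458)).items()}
Q={n:plane(S,cs(*c),.152) for n,c in dict(BL=(40,285),FL=(287,388)).items()}
for n in P:print(n,P[n],Q.get(n))
print([np.linalg.norm(P[a]-P[b]) for a,b in(("BL","BR"),("FL","FR"),("BL","FL"),("BR","FR"))])
e=(P["BL"]-P["BR"])+(P["FL"]-P["FR"]);e/=np.linalg.norm(e);yaw=np.arctan2(-e[0],e[1])
print("yaw deg",np.degrees(yaw))
c=sum(P.values())/4;print("centre",c)
print("knob",tri([ray(T,ct(512,467)),ray(S,cs(493,130))]))
print("knob z.213",plane(T,ct(512,467),.213),plane(S,cs(493,130),.213))
x=np.array([np.cos(yaw),np.sin(yaw)]);y=np.array([-x[1],x[0]])
print("pred grip",c[:2]-.1145*x-.06*y)
E
```

```text
BL [0.7903 0.1661 0.152 ] [0.7831 0.1738 0.152 ]
BR [ 0.7954 -0.133   0.152 ] None
FR [ 0.6066 -0.1338  0.152 ] None
FL [0.6035 0.1624 0.152 ] [0.6019 0.1651 0.152 ]
[np.float64(0.2991262468055199), np.float64(0.29621835285676607), np.float64(0.18682547255096713), np.float64(0.1887059713251009)]
yaw deg 0.7827935131600785
centre [0.699  0.0154 0.152 ]
knob (array([ 0.5906, -0.048 ,  0.207 ]), [np.float64(0.0016074365909639259), np.float64(0.0016074365909638023)])
knob z.213 [ 0.591  -0.0468  0.213 ] [ 0.5853 -0.0423  0.213 ]
pred grip [ 0.5853 -0.0462]
```

```bash
cat >> h.py <<'E'
from scipy.spatial.transform import Rotation as Ro
def goal(pos,yawdeg):
    """tool down, tool x at yaw; prints rotvec deg and shift in tool axes"""
    s=bot.state();R0=Ro.from_quat(s["eef_rot"])
    c,k=np.cos(np.radians(yawdeg)),np.sin(np.radians(yawdeg))
    Rg=Ro.from_matrix(np.array([[c,k,0],[k,-c,0],[0,0,-1]]))
    print("t",s["t"],"pos",s["eef_pos"],"rv",np.degrees((R0.inv()*Rg).as_rotvec()).round(2),"sh",R0.inv().apply(np.array(pos)-s["eef_pos"]).round(4))
E
python3 -c "
from h import *
goal((.588,-.046,.29),1);goal((.212,-.588,.29),1);goal((.40,-.317,.29),-35)"
```

```text
t 0.15 pos [ 0.21228426 -0.58745144  0.23072199] rv [-4.000e-02  5.000e-02 -7.113e+01] sh [-0.3816 -0.5374 -0.0589]
t 0.15 pos [ 0.21228426 -0.58745144  0.23072199] rv [-4.000e-02  5.000e-02 -7.113e+01] sh [ 0.0004  0.0005 -0.0593]
t 0.15 pos [ 0.21228426 -0.58745144  0.23072199] rv [-2.000e-02  6.000e-02 -3.513e+01] sh [-0.1906 -0.2685 -0.0591]
```

Call:
drive_tool --pt "0 0 -5 -0.02 -0.03 -0.03 1" --pt "0 0 -10 -0.045 -0.065 -0.059 1" --pt "0 0 -15 -0.07 -0.1 -0.059 1" --pt "0 0 -20 -0.095 -0.135 -0.059 1" --pt "0 0 -25 -0.12 -0.17 -0.059 1" --pt "0 0 -30 -0.145 -0.205 -0.059 1" --pt "0 0 -35 -0.17 -0.24 -0.059 1" --pt "0 0 -40 -0.195 -0.275 -0.059 1"

```text
t: 0.95
eef_pos: [0.4053, -0.309, 0.2899]
eef_rot: [0.966, -0.258, -0.0, -0.0]
ft_force: [0.3, -1.0, -0.3]
gripper_width: 0.0856
```

```bash
python3 -c "
from h import *
goal((.588,-.046,.29),1)"
```

```text
t 0.95 pos [ 0.40528716 -0.30903768  0.28990918] rv [-5.000e-02  3.000e-02 -3.093e+01] sh [ 2.710e-02 -3.191e-01  1.000e-04]
```

Call:
drive_tool --pt "0 0 -5 0.004 -0.045 0 1" --pt "0 0 -10 0.008 -0.09 0 1" --pt "0 0 -15 0.012 -0.135 0 1" --pt "0 0 -20 0.015 -0.18 0 1" --pt "0 0 -25 0.019 -0.225 0 1" --pt "0 0 -31 0.023 -0.27 0 1" --pt "0 0 -31 0.027 -0.319 0 1" --pt "0 0 -31 0.027 -0.319 0 1"

```text
t: 1.75
eef_pos: [0.5904, -0.0415, 0.2897]
eef_rot: [1.0, 0.011, 0.0, -0.001]
ft_force: [-0.3, 0.3, 0.3]
gripper_width: 0.0855
```

```bash
python3 -c "
from h import *
goal((.588,-.046,.29),1)
p=bot.camera_params('wrist');np.save('w1.npy',p,allow_pickle=True);im=bot.camera('wrist');cv2.imwrite('pics/w1.png',im)
K=p['camera_matrix']
for z in(.19,.213,.223):
  X=p['R']@np.array([.588,-.046,z])+p['t'];x=K@X;print(x[:2]/x[2])
"
```

```text
t 1.75 pos [ 0.59035007 -0.0415051   0.28966702] rv [-0.15 -0.04  0.3 ] sh [-0.0025  0.0044 -0.0003]
[248.55343712 197.04284203]
[248.41212375 206.55784945]
[248.34224597 211.26290806]
```

View pics/w1.png

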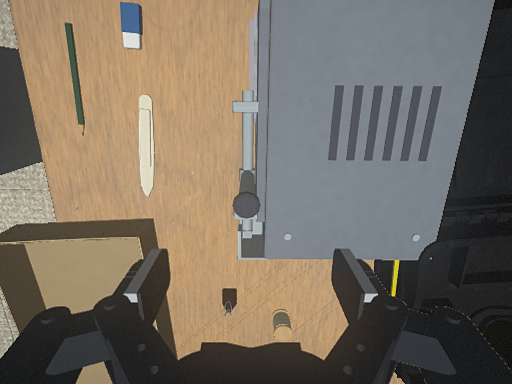

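The wrist view shows the knob at (246, 205), close to the prediction. The front edge of the roof runs along about column 266 and the rod along about column 248. I'll refine the numbers from these.

```bash
python3 - <<'E'
from h import *
np.set_printoptions(precision=4,suppress=True)
p=np.load('w1.npy',allow_pickle=True).item()
im=cv2.imread('pics/w1.png')
m=((im.max(2)<85)).astype(np.uint8);m[:185]=0;m[222:]=0;m[:,:225]=0;m[:,265:]=0
n,l,st,c=cv2.connectedComponentsWithStats(m);print(st,c)
for z in(.213,.218):print(plane(p,(246,205),z))
print("rays",tri([ray(p,(246,205)),ray(bot.camera_params("top"),(300.3,177.8)),ray(bot.camera_params("scene"),(268.5,145.5))]))
cv2.imwrite('pics/w1c.png',cv2.resize(im[80:270,200:320],None,fx=4,fy=3,interpolation=cv2.INTER_CUBIC)) if 0 else cv2.imwrite('pics/w1c.png',cv2.resize(im[80:270,190:320],None,fx=3,fy=3,interpolation=cv2.INTER_CUBIC))
E
```

```text
[[     0      0    512    384 196487]
 [   234    185     26     21     92]
 [   233    203      1      4      4]
 [   257    207      2      5      6]
 [   235    211      1      1      1]
 [   244    213     12      5     13]
 [   238    214      5      3      5]] [[255.504  191.4956]
 [249.7391 194.25  ]
 [233.     204.5   ]
 [257.5    209.1667]
 [235.     211.    ]
 [249.6923 215.8462]
 [240.     215.4   ]]
[ 0.586  -0.0447  0.213 ]
[ 0.586  -0.0427  0.218 ]
rays (array([ 0.588 , -0.0474,  0.2088]), [np.float64(0.0022764769447671243), np.float64(0.0027491730747744676), np.float64(0.0006217415775146655)])
```

View pics/w1c.png

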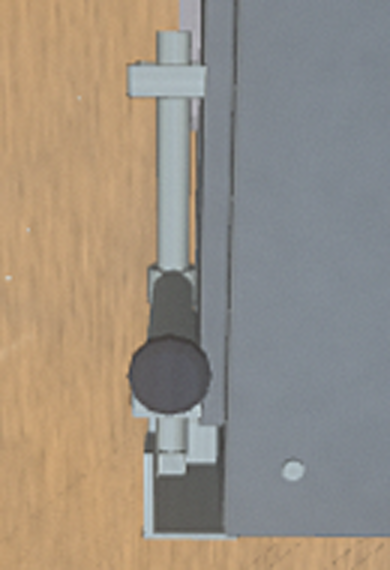

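```bash
python3 - <<'E'
from h import *
np.set_printoptions(precision=4,suppress=True)
p=np.load('w1.npy',allow_pickle=True).item()
c=lambda x,y:(190+(x+.5)/3-.5,80+(y+.5)/3-.5)
a,b=plane(p,c(237,2),.152),plane(p,c(226,533),.152);print("roof edge",a,b,"yaw",np.degrees(np.arctan2(-(a-b)[0],(a-b)[1])))
a,b=plane(p,c(174,60),.12),plane(p,c(173,440),.12);print("rod",a,b,"yaw",np.degrees(np.arctan2(-(a-b)[0],(a-b)[1])))
print("toe end",plane(p,c(172,474),.12), "knob",plane(p,c(170,375),.213),"keeper top",plane(p,c(150,535),.151))
K=p['camera_matrix'];C,_=ray(p,(0,0));print("cam",C)
print("knob width",[plane(p,c(129,375),.213)-plane(p,c(211,375),.213)])
goal((.587,-.0455,.25),1)
E
```

```text
roof edge [0.6041 0.0542 0.152 ] [ 0.6081 -0.1316  0.152 ] yaw 1.2149698082113836
rod [0.585  0.0363 0.12  ] [ 0.5875 -0.1091  0.12  ] yaw 0.9661092653284252
toe end [ 0.5874 -0.1243  0.12  ] knob [ 0.5863 -0.0444  0.213 ] keeper top [ 0.5796 -0.1337  0.151 ]
cam [0.5874 0.0424 0.433 ]
knob width [array([-0.0225, -0.0005,  0.    ])]
t 1.8 pos [ 0.5889 -0.0436  0.2895] rv [-0.08  0.05  0.27] sh [-0.0019  0.0019  0.0395]
```

The measurements agree: stem at about (0.5865, −0.0455), yaw about 1°. I'll descend and close the jaws along x.

Call:
drive_tool --pt "0 0 0 -0.0024 0.002 0.02 1" --pt "0 0 0 -0.0024 0.002 0.045 1" --pt "0 0 0 -0.0024 0.002 0.07 1" --pt "0 0 0 -0.0024 0.002 0.095 1" --pt "0 0 0 -0.0024 0.002 0.11 1" --pt "0 0 0 -0.0024 0.002 0.1185 1" --pt "0 0 0 -0.0024 0.002 0.1185 1" --pt "0 0 0 -0.0024 0.002 0.1185 1"

```text
t: 2.6
eef_pos: [0.5869, -0.0458, 0.1718]
eef_rot: [1.0, 0.011, 0.0, -0.001]
ft_force: [1.3, -0.2, 0.6]
gripper_width: 0.0851
```

```bash
python3 -c "
from h import *
goal((.5865,-.0455,.171),1)
p=bot.camera_params('wrist');im=bot.camera('wrist');cv2.imwrite('pics/w2.png',im)
print(bot.state()['ft_force'])
"
```

```text
t 2.6 pos [ 0.58685995 -0.04577362  0.17183947] rv [-0.07 -0.01  0.25] sh [-0.0004 -0.0003  0.0008]
[ 0.07874378 -0.43782019 -0.13000843]
```

View pics/w2.png

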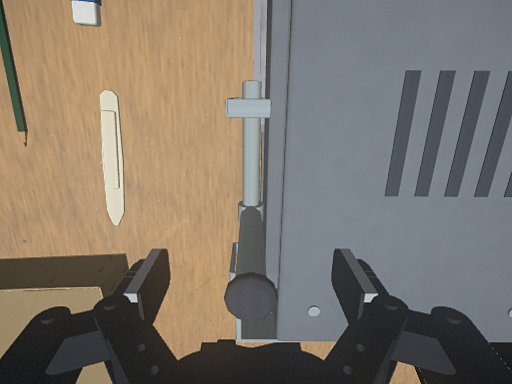

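The knob at (249, 297) is centred between the fingers at columns 168 and 335. I'll close.

Call:
drive_tool --pt "0 0 0 0 0 0 -0.5" --pt "0 0 0 0 0 0 -1" --pt "0 0 0 0 0 0 -1" --pt "0 0 0 0 0 0 -1" --pt "0 0 0 0 0 0 -1" --pt "0 0 0 0 0 0 -1" --pt "0 0 0 0 0 0 -1" --pt "0 0 0 0 0 0 -1"

```text
t: 3.45
eef_pos: [0.5871, -0.0457, 0.1723]
eef_rot: [1.0, 0.011, 0.0, -0.001]
ft_force: [-1.5, 0.4, 4.1]
gripper_width: 0.0167
```

```bash
python3 -c "
from h import *
goal((.5865,-.0455,.171),1)
p=bot.camera_params('wrist');im=bot.camera('wrist');cv2.imwrite('pics/w3.png',im)
s=bot.state();print(s['ft_force'],s['gripper_width'])
"
```

```text
t 3.45 pos [ 0.58713265 -0.04567509  0.17227704] rv [-0.07 -0.05  0.26] sh [-0.0006 -0.0002  0.0013]
[-1.25410636  0.30762795  4.36316331] 0.016722315347554483
```

View pics/w3.png

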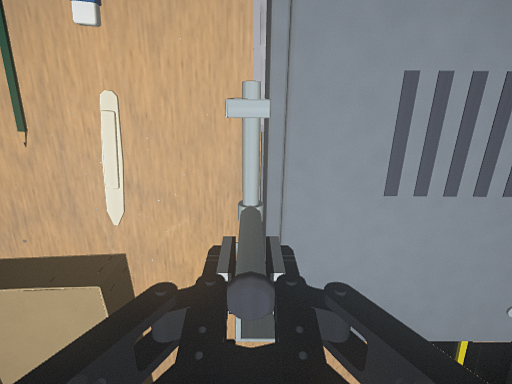

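The stem is held (width 16.7 mm). I'll lift 15 mm.

Call:
drive_tool --pt "0 0 0 0 0 -0.003 -1" --pt "0 0 0 0 0 -0.006 -1" --pt "0 0 0 0 0 -0.009 -1" --pt "0 0 0 0 0 -0.012 -1" --pt "0 0 0 0 0 -0.015 -1" --pt "0 0 0 0 0 -0.015 -1" --pt "0 0 0 0 0 -0.015 -1" --pt "0 0 0 0 0 -0.015 -1"

```text
t: 4.3
eef_pos: [0.587, -0.0457, 0.1872]
eef_rot: [1.0, 0.011, 0.0, -0.001]
ft_force: [0.5, 0.1, -2.3]
gripper_width: 0.0165
```

```bash
python3 -c "
from h import *
goal((.5865,-.0455,.187),1)
p=bot.camera_params('wrist');im=bot.camera('wrist');cv2.imwrite('pics/w4.png',im)
cv2.imwrite('pics/s4.png',cv2.resize(bot.camera('scene')[110:230,170:310],None,fx=5,fy=5,interpolation=cv2.INTER_CUBIC))
s=bot.state();print(s['ft_force'],s['gripper_width'])
"
```

```text
t 4.3 pos [ 0.58703582 -0.04567807  0.18718142] rv [-0.07 -0.05  0.26] sh [-0.0005 -0.0002  0.0002]
[-0.22119405  0.43891156 -2.16735749] 0.01712824200349098
```

View pics/w4.png

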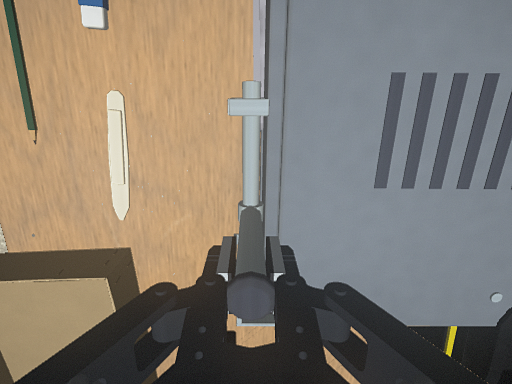

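View pics/s4.png

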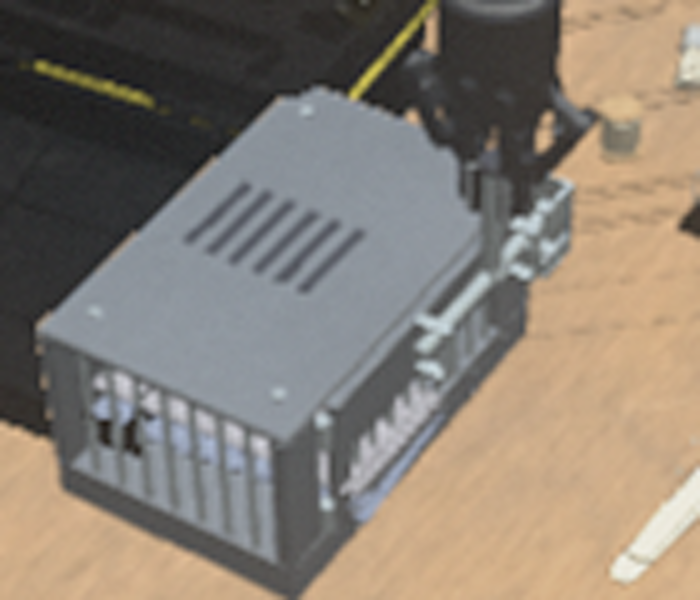

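The force change (−2.2 N) matches the bolt's weight. The knob keeps its place in the wrist image at (251, 296), so it rose with the jaws. Next I'll draw 28 mm while keeping it lifted.

Call:
drive_tool --pt "0 0 0 0 -0.004 0 -1" --pt "0 0 0 0 -0.009 0 -1" --pt "0 0 0 0 -0.014 0 -1" --pt "0 0 0 0 -0.019 0 -1" --pt "0 0 0 0 -0.024 0 -1" --pt "0 0 0 0 -0.028 0 -1" --pt "0 0 0 0 -0.028 0 -1" --pt "0 0 0 0 -0.028 0 -1"

```text
t: 5.2
eef_pos: [0.5865, -0.0174, 0.1872]
eef_rot: [1.0, 0.011, 0.0, -0.001]
ft_force: [-0.0, 0.5, -2.2]
gripper_width: 0.0169
```

```bash
python3 -c "
from h import *
goal((.5865,-.0177,.187),1)
p=bot.camera_params('wrist');np.save('w5.npy',p,allow_pickle=True);im=bot.camera('wrist');cv2.imwrite('pics/w5.png',im)
cv2.imwrite('pics/s5.png',cv2.resize(bot.camera('scene')[110:230,170:310],None,fx=5,fy=5,interpolation=cv2.INTER_CUBIC))
s=bot.state();print(s['ft_force'],s['gripper_width'])
"
```

```text
t 5.2 pos [ 0.58648998 -0.017358    0.18721362] rv [-0.09 -0.05  0.28] sh [0.     0.0003 0.0002]
[ 0.04157129  0.34391663 -3.13432608] 0.016650584614601668
```

View pics/w5.png

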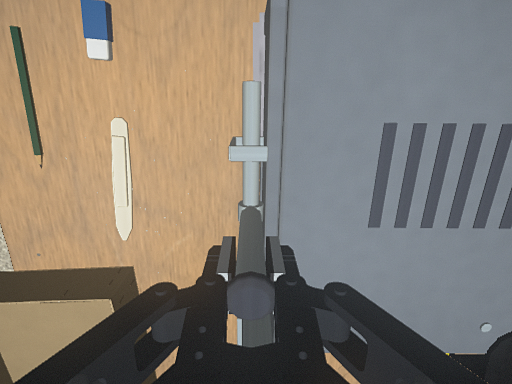

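View pics/s5.png

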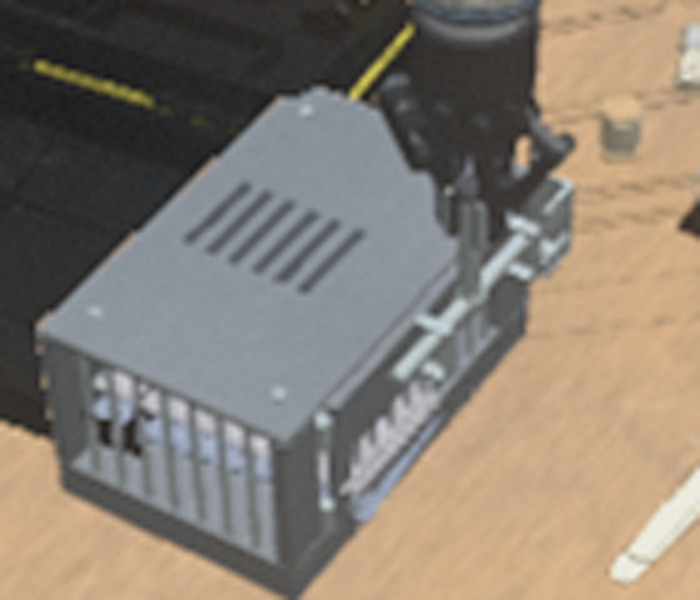

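The rod and knob kept their place in the wrist image (rod end still at (250, 82)) while the guide moved from row 106 to 149, so the bolt was drawn 28 mm. The force is low. Next I'll work out the gate arc.

```bash
python3 - <<'E'
from h import *
s=bot.state();R0=Ro.from_quat(s["eef_rot"]);p=s["eef_pos"]
h=p+np.array([.0140,.1453,0])
for th in np.arange(.05,.46,.05).tolist()+[.41]:
    q=Ro.from_rotvec([0,0,-th]).apply(p-h)+h
    print(round(th,2),round(np.degrees(th),1),R0.inv().apply(q-p).round(4))
E
```

```text
0.05 2.9 [-0.0072 -0.001  -0.    ]
0.1 5.7 [-0.0144 -0.0024 -0.    ]
0.15 8.6 [-0.0215 -0.0042 -0.    ]
0.2 11.5 [-0.0285 -0.0063 -0.    ]
0.25 14.3 [-0.0353 -0.0088 -0.    ]
0.3 17.2 [-0.0421 -0.0116 -0.    ]
0.35 20.1 [-0.0487 -0.0147 -0.    ]
0.4 22.9 [-0.0551 -0.0181 -0.    ]
0.45 25.8 [-0.0613 -0.0219 -0.    ]
0.41 23.5 [-0.0564 -0.0189 -0.    ]
```

Call:
drive_tool --pt "0 0 1.5 -0.0036 -0.0005 0 -1" --pt "0 0 2.9 -0.0072 -0.001 0 -1" --pt "0 0 4.3 -0.0108 -0.0017 0 -1" --pt "0 0 5.7 -0.0144 -0.0024 0 -1" --pt "0 0 8.6 -0.0215 -0.0042 0 -1" --pt "0 0 11.5 -0.0285 -0.0063 0 -1" --pt "0 0 11.5 -0.0285 -0.0063 0 -1" --pt "0 0 11.5 -0.0285 -0.0063 0 -1"

```text
t: 6.1
eef_pos: [0.558, -0.0122, 0.1874]
eef_rot: [0.996, -0.089, 0.001, -0.001]
ft_force: [1.7, -0.9, -2.6]
gripper_width: 0.0163
```

```bash
python3 - <<'E'
from h import *
s=bot.state();print(s['ft_force'],s['moment'],s['gripper_width'])
cv2.imwrite('pics/w6.png',bot.camera('wrist'))
cv2.imwrite('pics/s6.png',cv2.resize(bot.camera('scene')[110:230,170:310],None,fx=5,fy=5,interpolation=cv2.INTER_CUBIC))
p0=np.array([.5865,-.0174,.1872]);h=p0+np.array([.0140,.1453,0]);
R0=Ro.from_quat(s["eef_rot"])
print(s['eef_pos'])
for th in(.25,.3,.35,.41,.43):
    q=Ro.from_rotvec([0,0,-th]).apply(p0-h)+h
    print(th);goal(q,1.28-np.degrees(th))
E
```

```text
[ 1.69589858 -0.89629515 -2.63357009] [-0.18343144 -0.20295616  0.12716253] 0.01633252682503835
[ 0.55803383 -0.01219088  0.18742341]
0.25
t 6.2 pos [ 0.55819421 -0.01218286  0.18733686] rv [-0.08 -0.06  2.86] sh [-0.0076 -0.0014  0.0001]
0.3
t 6.2 pos [ 0.55819421 -0.01218286  0.18733686] rv [-0.08 -0.06  5.72] sh [-0.0147 -0.0028  0.0001]
0.35
t 6.2 pos [ 0.55819421 -0.01218286  0.18733686] rv [-0.08 -0.05  8.59] sh [-0.0218 -0.0046  0.0001]
0.41
t 6.2 pos [ 0.55819421 -0.01218286  0.18733686] rv [-0.08 -0.05 12.03] sh [-0.0302 -0.0072  0.0001]
0.43
t 6.2 pos [ 0.55819421 -0.01218286  0.18733686] rv [-0.08 -0.05 13.17] sh [-0.033  -0.0081  0.0001]
```

View pics/w6.png

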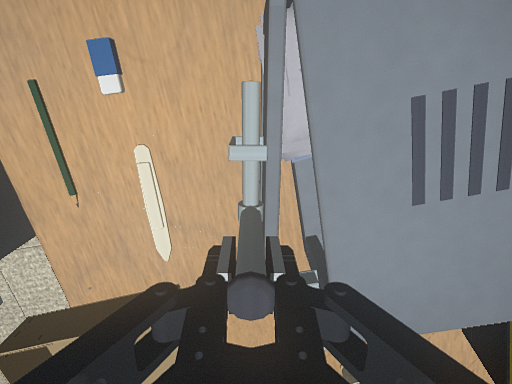

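View pics/s6.png

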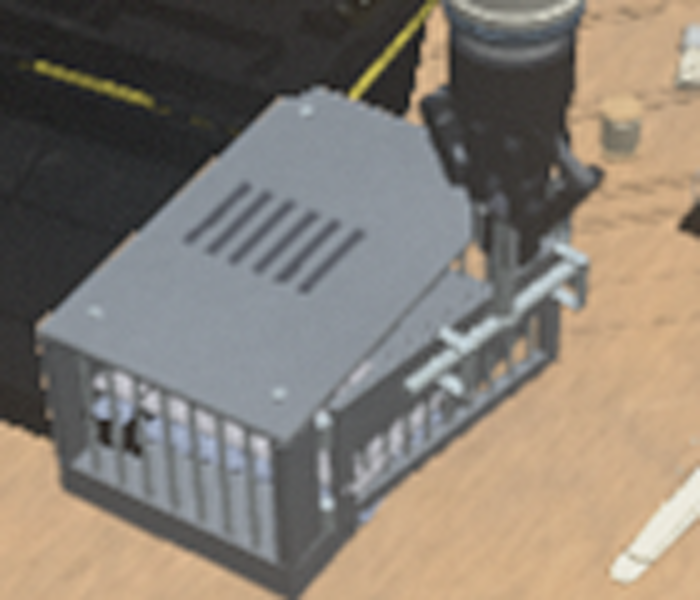

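The gate is opening cleanly: the gap shows in both views and the guide has stayed at (248, 149) relative to the jaws. I'll continue to 0.41 rad.

Call:
drive_tool --pt "0 0 1.5 -0.0038 -0.0007 0 -1" --pt "0 0 2.9 -0.0076 -0.0014 0 -1" --pt "0 0 4.3 -0.011 -0.002 0 -1" --pt "0 0 5.7 -0.0147 -0.0028 0 -1" --pt "0 0 8.6 -0.0218 -0.0046 0 -1" --pt "0 0 12 -0.0302 -0.0072 0 -1" --pt "0 0 12 -0.0302 -0.0072 0 -1" --pt "0 0 12 -0.0302 -0.0072 0 -1"

```text
t: 7.0
eef_pos: [0.5299, 0.0002, 0.1875]
eef_rot: [0.981, -0.192, 0.001, -0.001]
ft_force: [1.8, -2.0, -2.9]
gripper_width: 0.0171
```

```bash
python3 - <<'E'
from h import *
np.set_printoptions(precision=4,suppress=True)
s=bot.state();print(s['eef_pos'],s['ft_force'],s['moment'],s['gripper_width'])
p=bot.camera_params('wrist');np.save('w7.npy',p,allow_pickle=True)
cv2.imwrite('pics/w7.png',bot.camera('wrist'))
S=bot.camera('scene');cv2.imwrite('pics/s7.png',cv2.resize(S[110:230,170:310],None,fx=5,fy=5,interpolation=cv2.INTER_CUBIC))
E
```

```text
[0.5299 0.0002 0.1875] [ 1.832  -2.0371 -2.9197] [-0.2774 -0.31    0.0823] 0.01705000381459278
```

View pics/w7.png

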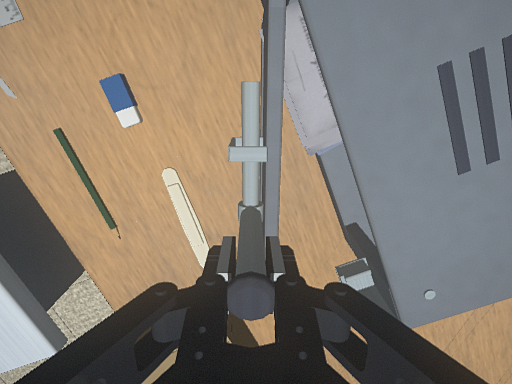

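View pics/s7.png

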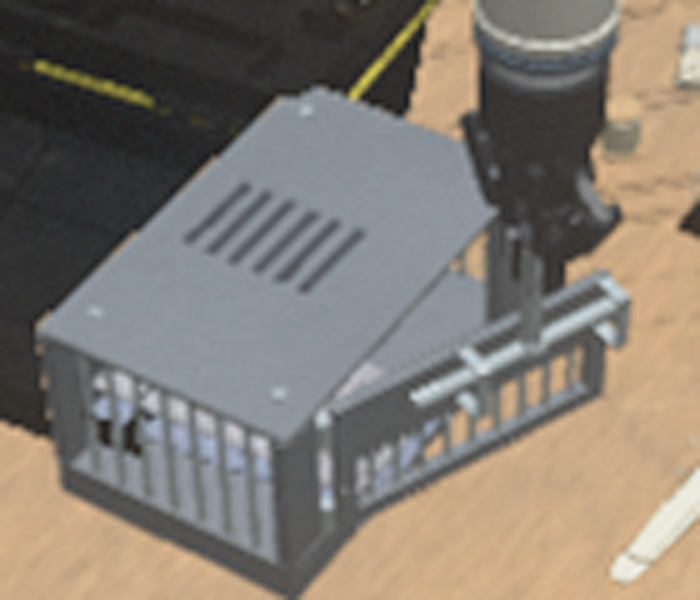

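```bash
python3 - <<'E'
from h import *
p=np.load('w7.npy',allow_pickle=True).item()
im=cv2.imread('pics/w7.png');cv2.imwrite('pics/w7c.png',cv2.resize(im[0:330,230:410],None,fx=2.2,fy=1.8,interpolation=cv2.INTER_CUBIC))
yaw=lambda a,b:np.degrees(np.arctan2(-(a-b)[0],(a-b)[1]))
r=yaw(plane(p,(298,0),.152),plane(p,(400,326),.152))
for n,c,z in(("rod left",((242,84),(242,200)),.135),("rod right",((259,84),(259,200)),.135),("gate edge",((266,10),(266,230)),.15),("gate in",((284,10),(279,230)),.15)):
    a=yaw(plane(p,c[0],z),plane(p,c[1],z));print(n,a,"rel",np.radians(r-a))
print("roof",r)
E
```

```text
rod left -22.642118721278713 rel 0.4057007706335853
rod right -21.535313676987457 rel 0.3863833784330212
gate edge -21.079587041362796 rel 0.37842944815233437
gate in -21.40773498061128 rel 0.38415671012585473
roof 0.6028231812307718
```

View pics/w7c.png

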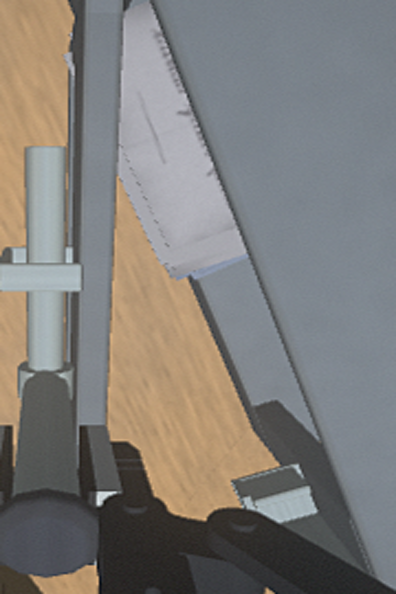

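The wrist view gives 0.38–0.41 rad, and the arc kinematics give 0.41. One last check of steadiness and the bystanders before handing in.

Call:
drive_tool --pt "0 0 0 0 0 0 -1" --pt "0 0 0 0 0 0 -1" --pt "0 0 0 0 0 0 -1" --pt "0 0 0 0 0 0 -1" --pt "0 0 0 0 0 0 -1" --pt "0 0 0 0 0 0 -1" --pt "0 0 0 0 0 0 -1" --pt "0 0 0 0 0 0 -1"

```text
t: 7.9
eef_pos: [0.5301, 0.0001, 0.1875]
eef_rot: [0.981, -0.192, 0.001, -0.001]
ft_force: [2.1, -1.9, -3.1]
gripper_width: 0.0171
```

```bash
python3 - <<'E'
from h import *
S=bot.camera('scene');cv2.imwrite('pics/s8.png',S)
a=cv2.imread('pics/scene0.png');d=cv2.absdiff(a,S).max(2)
for n,(x,y) in dict(loupe=(245,270),eraser=(283,243),folder=(306,212),clip=(310,153),reel=(183,280)).items():
    print(n,d[y-15:y+15,x-15:x+15].mean(), (d[y-15:y+15,x-15:x+15]>40).sum())
s=bot.state();print(s['t'],s['eef_pos'],s['ft_force'],s['gripper_width'])
E
```

```text
loupe 7.291111111111111 0
eraser 7.476666666666667 0
folder 7.257777777777778 0
clip 6.292222222222223 0
reel 6.2844444444444445 0
7.95 [5.30118051e-01 9.81915260e-05 1.87449209e-01] [ 2.89494492 -1.31062787 -3.8344402 ] 0.0169487662109135
```

View pics/s8.png

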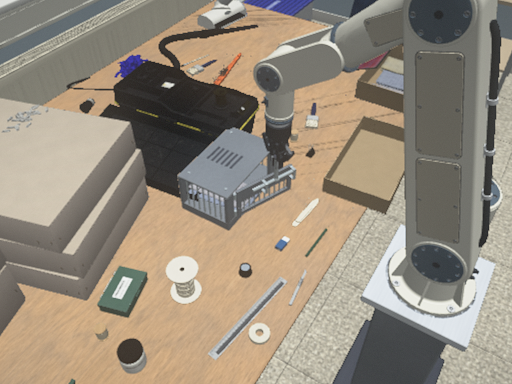

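The scene view shows the gate ajar and the stem still held at about (278, 170). All the bystanders are unchanged, so I'm handing in.

```bash
python3 -c "
from workcell import bot
print(bot.finish_job())"
```

```text
the job is handed in; nothing more can be done
None
```

I handed the job in at about 8 s, with the stem still held and the gate ajar by about 9 cm at its free edge. I gripped the stem from above, lifted the bolt 15 mm, drew it 28 mm out of the keeper, then swung the gate open along its arc.

- **Gate opening:** the arm's path gives 0.41 rad, about 90 mm at the free edge. My wrist-camera measurements disagreed slightly, at 0.38–0.41 rad (83–89 mm). I put that down to about half a degree of image error and did not correct for it.
- **Grip:** the fingers stood steady at 17 mm on the stem. The force at the wrist was about 5 N at the last reading, and the pose held for the final 0.8 s.
- **Bystanders:** the loupe, eraser, bone folder, clip and tape reel show no change between the first and last scene pictures.

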